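# Find the key that turns the tool-crib lock

## Robot

A 6-joint arm with a two-finger parallel gripper is mounted at the origin on the work surface. World frame = base frame: x ahead of the robot, y to its left, z up, the work surface at z = 0. Lengths are in mm, angles in rad, forces in N, time in s.
With the tool pointing down it reaches from about 400 to 925 mm from the base axis. Payload 12.5 kg.
Tool frame: the origin (TCP) lies at the very end of the fingers, on their centre line; the grasp point (between the pads) lies 19 mm behind it; z points along the fingers, y is the line along which they close (so a half turn about z gives the same grasp; the last joint's range is limited). The gripper opens to 95 mm and grips with 3 to 60 N. Pads are 20 mm wide; open, the fingers measure 119 mm over their backs; the gripper's body (75 mm by 180 mm) begins 59 mm behind the grasp point.
Start: joints at [-1.445, 0.491, 1.559, -0, 1.092, -0.106], TCP at [143.603, -608.297, 214.661] pointing down, gripper open.
Joint ranges: [-3.1, 3.1], [-0.84, 2.19], [0.05, 2.79], [-1.13, 4.28], [0.06, 2.93], [-2.69, 2.69]. Speed limits (rad/s): [2.22, 2.22, 2.79, 3.14, 3.14, 3.14].

## Interface

Orientations are given as [roll, pitch, yaw] about the fixed x, y, z axes, in that order (R = Rz(yaw) Ry(pitch) Rx(roll)).
In Python, from cell import * gives the robot as it stands.
- The arm moves only by the tool jog_arm, never from a script. Its argument "targets" is a list of rows, each an object with "turn": the turn, a rotation vector about the world's x, y, z in degrees, a list of three; "slide": the shift along the world's x, y, z in mm, a list of three; "claw": the opening in per cent of the stroke, from 0 (shut) to 100 (fully open). In form: [{"turn": [wx, wy, wz], "slide": [x, y, z], "claw": claw}, ...]. A call has 1 to 5 rows; each row shifts and turns the commanded pose from where the row before left it; what a row does not reach is not made up. A row lasts 1/8 s, in which the tool goes at most 62.5 mm and 10.7 degrees, less where a joint would pass 70% of its speed; a pose out of reach is approached as far as the arm can. A call with a gripper value outside its range is refused whole. The fingers move at their own pace and stop on an object; the grip force is fixed at half the most. Time passes only in rows, so rows that do not move let the fingers close. It gives the time, the measured TCP pose, the force, the opening and the grip force at its end, in the units of the state.
- state(): the state, without advancing time (a new reading comes with each control period).
- read_camera(name): name is "side" or "top" or "wrist"; returns a dict with "frame" (384x512x3 uint8, blue, green, red), "mtx" (3x3 intrinsics, pixels), "R" (3x3) and "t" (3): a world point X has camera coordinates R X + t. Camera axes: x right, y down, z forward; pixel columns grow to the right and rows downward; lengths in mm; the calibration is good to about 2 mm. A picture is of the moment at which its call begins. There is no depth.
- job_done(): hands the job in; it is judged then, once.
Trained networks look in the newest picture that a camera, given by its name, has taken for a name from the list of things; names that differ only in an ending like _2 or _b are one class to them, and where a whole thing is asked for, a point or a joint stands for the part that bears it (a point fixed in the world has none). Each returns a list of dicts, best first, with "conf" (0 to 1); they miss things now and then, are a little off and sometimes report something else, mostly with a low value. They report only what shows in the picture. A call takes as long as a camera call.
- look_for(query, camera): "xy" ([column, row] in pixels, amid what is visible of it).
The state is a dict: "t": time; "joints": joint angles; "qvel": joint speeds; "tau": joint torques, N m; "eef_pos": TCP position; "tcp_rot": TCP orientation; "ft_force": force on the tool from outside, world axes, zero at the start; "moment": the same for the moment, N m; "opening": opening from 0.0 (shut) to 1.0 (fully open); "grip_force": force on a finger pad.
Only numpy, scipy, OpenCV 4.12 (cv2) and the standard library are available. Lean on these libraries where they do the work, as an engineer would, in place of code of your own. Each camera call takes 0.05 s, during which the arm holds its last target. There are 200 camera calls.

## Task

Unlock the grey tool-crib box: one of the three keys in the blue stand turns its lock, but nobody knows which, so try them in turn until one turns clockwise to its stop, and leave that key fully home in the turned lock. A key that does not turn goes into the orange tray (or back into its slot in the stand), and the other things on the bench and on the box stay where they are.

Things in the scene. Friction and masses are not known exactly. Their poses are not given: they have to be found in the camera images.
- lockbox: Grey steel tool-crib box, fixed, 172 mm wide (y). Origin: on the table under the lock's mouth; its -x is its front, turned away from the robot. Top: from x -52 to 52 mm a flat face at 30 deg, rising from 65 to 125 mm high; from 52 to 122 mm level, 125 mm high. The face's outward normal, the lock's axis, is (-0.5, 0, 0.866) in this frame: a key goes in along (0.5, 0, -0.866), 30 deg from vertical
- lock_mouth (a point): Centre of the keyway's mouth, on the surface of the sloped face, 95 mm up, axes as lockbox. A slot 29 mm long (along y) and 7 mm wide in a brass rosette, flared by 3 mm all round at the surface, through an 8 mm plate; the barrel with the same slot and hidden wards lie under it. A key turns only when fully home and if its blade clears the ward; which one does differs from start to start
- barrel (a joint): Turn of the lock's barrel, rad: 0 as found (slot in line with the keyway), growing clockwise as seen by one who faces the keyway, stop at 1.3. Friction about 0.08 N m; it stays where it is left. A key has about 0.1 rad of play in it. A wrong key stops it hard below 0.35 (the key itself below 0.45)
- stand: Navy blue key stand with two orange stripes, fixed, 60 mm (x) x 180 mm (y) x 58 mm tall; origin: centre of its underside. Three slots, 52 mm apart along its y, each hold one key loosely, grip up, collar on the stand's top; lifted straight up by 57 mm a key is free
- tray: Shallow orange open tray, fixed, outside 200 x 200 x 30 mm, walls and floor 4 to 5 mm thick; origin: centre of its underside
- key_a_grip (a point): Steel key with round red grip, about 130 g: centre of the grip, which is 12 mm across, 38 mm long (z, along the key). Below it a round collar, 36 mm across, 6 mm thick; a neck, 6 mm across, 10 mm long; a blade, 26 mm wide (y, as the white line on the collar), 5 mm thick (x), its narrower nose ending 77 mm below this point. Keys look alike in the stand and go in either way round
- key_a_seat (a point): Centre of the underside of the red key's collar, 25 mm below the centre of its grip; it rests at lock_mouth, the collar flat on the sloped face, when this key is fully home
- key_b_grip (a point): Steel key with round yellow grip, about 130 g: centre of the grip, which is 12 mm across, 38 mm long (z, along the key). Below it a round collar, 36 mm across, 6 mm thick; a neck, 6 mm across, 10 mm long; a blade, 26 mm wide (y, as the white line on the collar), 5 mm thick (x), its narrower nose ending 77 mm below this point. Keys look alike in the stand and go in either way round
- key_b_seat (a point): Centre of the underside of the yellow key's collar, 25 mm below the centre of its grip; it rests at lock_mouth, the collar flat on the sloped face, when this key is fully home
- key_c_grip (a point): Steel key with round green grip, about 130 g: centre of the grip, which is 12 mm across, 38 mm long (z, along the key). Below it a round collar, 36 mm across, 6 mm thick; a neck, 6 mm across, 10 mm long; a blade, 26 mm wide (y, as the white line on the collar), 5 mm thick (x), its narrower nose ending 77 mm below this point. Keys look alike in the stand and go in either way round
- key_c_seat (a point): Centre of the underside of the green key's collar, 25 mm below the centre of its grip; it rests at lock_mouth, the collar flat on the sloped face, when this key is fully home
- carton: Bystander: small cardboard carton 50 x 90 x 35 mm lying on the lock box's flat top. Origin: centre of its underside
- tape: Bystander: cardboard tape roll, 60 mm across, 24 mm tall, on the table. Origin: centre of its underside
- screwdriver: Bystander: screwdriver with red handle lying on the table. Origin: on its axis, at table height
- spray: Bystander: blue can 52 mm across, 150 mm tall, standing. Origin: centre of its underside
- cup: Bystander: steel cup 74 mm across, 75 mm tall, standing. Origin: centre of its underside
- wrench: Bystander: open-ended wrench lying on the table. Origin: on its axis, at table height

How it is judged (in metres and radians):
At the end, for the whole second after the job is handed in: The barrel is turned past 1.1 rad (stop at 1.3) with one key home (collar within 6 mm of the lock mouth); each other key lies in the tray (grip centre within 110 mm of its centre along each side, under 65 mm high) or stands in the stand (value of joint barrel above 1.1 rad and ((distance between key_a_seat and lock_mouth below 0.006 m and ((x of key_b_grip in the frame of tray between -0.11 and 0.11 m and y of key_b_grip in the frame of tray between -0.11 and 0.11 m and z of key_b_grip in the frame of tray between 0 and 0.065 m) or (x of key_b_grip in the frame of stand between -0.02 and 0.02 m and y of key_b_grip in the frame of stand between -0.08 and 0.08 m and z of key_b_grip in the frame of stand between 0.068 and 0.098 m)) and ((x of key_c_grip in the frame of tray between -0.11 and 0.11 m and y of key_c_grip in the frame of tray between -0.11 and 0.11 m and z of key_c_grip in the frame of tray between 0 and 0.065 m) or (x of key_c_grip in the frame of stand between -0.02 and 0.02 m and y of key_c_grip in the frame of stand between -0.08 and 0.08 m and z of key_c_grip in the frame of stand between 0.068 and 0.098 m))) or (distance between key_b_seat and lock_mouth below 0.006 m and ((x of key_a_grip in the frame of tray between -0.11 and 0.11 m and y of key_a_grip in the frame of tray between -0.11 and 0.11 m and z of key_a_grip in the frame of tray between 0 and 0.065 m) or (x of key_a_grip in the frame of stand between -0.02 and 0.02 m and y of key_a_grip in the frame of stand between -0.08 and 0.08 m and z of key_a_grip in the frame of stand between 0.068 and 0.098 m)) and ((x of key_c_grip in the frame of tray between -0.11 and 0.11 m and y of key_c_grip in the frame of tray between -0.11 and 0.11 m and z of key_c_grip in the frame of tray between 0 and 0.065 m) or (x of key_c_grip in the frame of stand between -0.02 and 0.02 m and y of key_c_grip in the frame of stand between -0.08 and 0.08 m and z of key_c_grip in the frame of stand between 0.068 and 0.098 m))) or (distance between key_c_seat and lock_mouth below 0.006 m and ((x of key_a_grip in the frame of tray between -0.11 and 0.11 m and y of key_a_grip in the frame of tray between -0.11 and 0.11 m and z of key_a_grip in the frame of tray between 0 and 0.065 m) or (x of key_a_grip in the frame of stand between -0.02 and 0.02 m and y of key_a_grip in the frame of stand between -0.08 and 0.08 m and z of key_a_grip in the frame of stand between 0.068 and 0.098 m)) and ((x of key_b_grip in the frame of tray between -0.11 and 0.11 m and y of key_b_grip in the frame of tray between -0.11 and 0.11 m and z of key_b_grip in the frame of tray between 0 and 0.065 m) or (x of key_b_grip in the frame of stand between -0.02 and 0.02 m and y of key_b_grip in the frame of stand between -0.08 and 0.08 m and z of key_b_grip in the frame of stand between 0.068 and 0.098 m))))); the robot touches nothing.
It fails at once if a bystander is moved by more than 40 mm (distance of any of carton, tape, screwdriver, spray, cup, wrench from where it was at the start of the episode above 0.04 m).
It also fails if it takes over 72 s, if anything falls off the work surface, if the arm or the gripper's body presses on something with over 40 N, if the wrist force passes 120 N, or if a joint passes its speed limit or range.

## Working session

There is one attempt and no reset: what is moved stays moved. The work goes in short steps, Python scripts to look and compute and a tool call to move; the robot and the scene stay as the last step left them, time stands still between calls to the robot, and variables do not carry over. Pictures are saved under pics/ and viewed, at most 10 in all, crops included, and the job is handed in when it is done.

Besides the shell and the picture viewer there is one more tool, called after "Emit:" by a JSON object that holds its "api" and its "payload". jog_arm: Moves the arm, as the interface text tells. Its arguments: {"type":"object","properties":{"targets":{"type":"array","items":{"type":"object","properties":{"turn":{"type":"array","items":{"type":"number"}},"slide":{"type":"array","items":{"type":"number"}},"claw":{"type":"number"}}}}},"required":["targets"]}

```bash
mkdir -p pics; ls
python3 - <<'E'
from cell import *
import cv2
s=state();print(s['t'],s['eef_pos'],s['tcp_rot'],s['opening'])
a=[]
for c in ('side','top'):
    d=read_camera(c);a.append(d['frame']);print(c,d['mtx'].tolist(),d['R'].tolist(),d['t'].tolist())
    for q in ('lockbox','stand','tray','key_a_grip','carton','spray','cup'):
        print(q,[(np.round(r['xy'],1).tolist() if 0 else [round(float(v),1) for v in r['xy']],round(float(r['conf']),2)) for r in look_for(q,c)][:4])
    cv2.imwrite(f'pics/{c}0.png',cv2.resize(d['frame'],(800,600)))
E
```

```text
pics
0.0 [ 143.56579635 -608.01494064  214.03570016] [-3.14043793e+00 -1.31577862e-04  2.31783488e-01] 1.0017570998824852
side [[468.8659687316113, 0.0, 251.04238901347642], [0.0, 468.8659687316113, 198.86038046105182], [0.0, 0.0, 1.0]] [[-0.9302266529459938, -0.36656790091902747, -0.017502804481322406], [-0.24793414165444966, 0.6629057370510483, -0.706459231086181], [0.27056798692928297, -0.6528276631704762, -0.7075372828681261]] [575.9633171281866, 216.3403616544774, 1125.0329418745662]
lockbox [([281.4, 222.4], 0.56), ([223.4, 208.2], 0.35)]
stand [([265.7, 331.6], 0.55), ([282.9, 224.7], 0.27)]
tray [([333.6, 164.1], 0.56), ([278.8, 297.9], 0.31)]
key_a_grip [([269.3, 318.0], 0.59)]
carton [([306.2, 195.0], 0.96)]
spray [([162.2, 257.4], 0.73), ([282.4, 300.2], 0.24)]
cup [([248.5, 141.0], 0.97), ([270.5, 317.2], 0.64)]
top [[411.3167856521034, 0.0, 253.79704291087918], [0.0, 411.3167856521034, 185.15210207099412], [0.0, 0.0, 1.0]] [[0.011922647964070207, -0.99980930253449, 0.015466383902554276], [-0.9966702055586231, -0.013130097228501445, -0.08047423127002831], [0.08066196016250007, -0.014455418093795643, -0.9966366886034633]] [-7.384883947420048, 600.9019801270493, 1265.3746076245482]
lockbox [([255.3, 206.2], 0.71)]
stand [([158.6, 229.2], 0.76)]
tray [([352.3, 231.4], 0.8), ([257.0, 206.7], 0.57)]
key_a_grip []
carton [([254.2, 230.6], 0.87)]
spray [([166.3, 130.3], 0.57)]
cup [([260.6, 152.9], 0.72), ([339.5, 143.3], 0.67)]
```

View pics/top0.png

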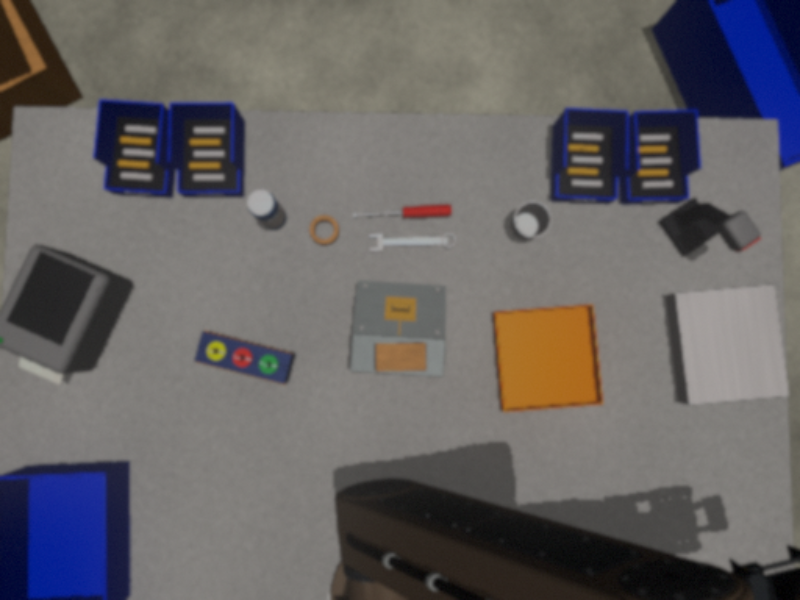

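View pics/side0.png

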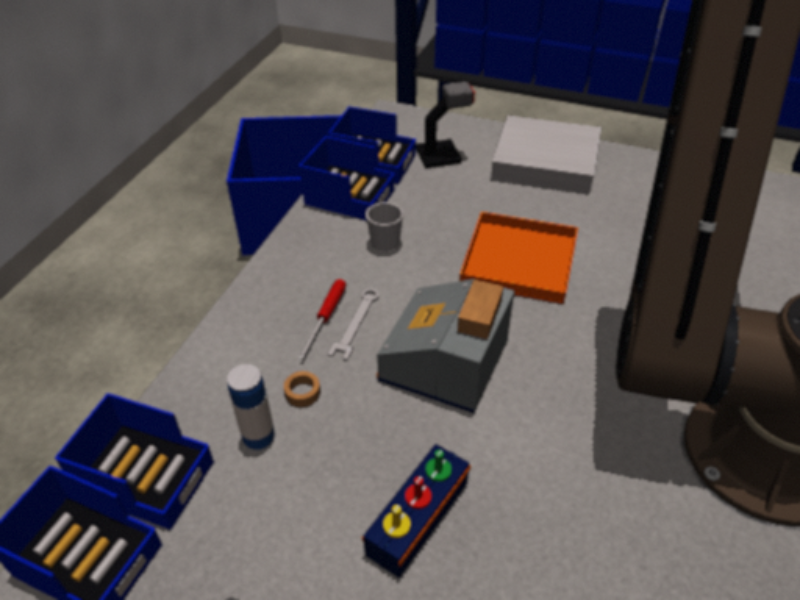

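The top view shows the stand at about (245,357), with yellow, red and green grips from left to right. The box is at (400,330) with its rosette at (400,309) on the far slope and the carton at (400,357). The tray is at (547,357). The side view agrees with this.

```bash
cat > h.py <<'E'
from cell import *
import cv2, numpy as np
from scipy.spatial.transform import Rotation as Ro
def onplane(d,uv,z):
    "pixels -> world points at height z"
    K,R,t=(np.asarray(d[k],float) for k in('mtx','R','t'))
    r=np.c_[np.atleast_2d(uv),np.ones(len(np.atleast_2d(uv)))]@np.linalg.inv(K).T@R
    c=-R.T@t
    return c+r*((z-c[2])/r[:,2])[:,None]
def proj(d,X):
    K,R,t=(np.asarray(d[k],float) for k in('mtx','R','t'))
    p=(np.atleast_2d(X)@R.T+t)@K.T
    return p[:,:2]/p[:,2:]
HUE={'red':((0,6),(174,180)),'yellow':((22,34),),'green':((50,75),),'navy':((105,130),),'orange':((7,18),)}
def blobs(im,col,roi=None,smin=120,vmin=40,amin=15):
    h=cv2.cvtColor(im,cv2.COLOR_BGR2HSV);m=np.zeros(h.shape[:2],np.uint8)
    for a,b in HUE[col]: m|=cv2.inRange(h,(a,smin,vmin),(b,255,255))
    if roi: k=np.zeros_like(m);x0,y0,x1,y1=roi;k[y0:y1,x0:x1]=1;m*=k
    n,l,s,c=cv2.connectedComponentsWithStats(m)
    o=[(int(s[i,4]),c[i],np.argwhere(l==i)[:,::-1].astype(np.float32)) for i in range(1,n) if s[i,4]>=amin]
    return sorted(o,key=lambda q:-q[0])
E
python3 - <<'E'
from h import *
np.set_printoptions(precision=1,suppress=True)
d=read_camera('top');im=d['frame']
for c in('yellow','red','green'):
    b=blobs(im,c,(120,205,195,250));
    if b:print(c,b[0][0],b[0][1],onplane(d,b[0][1],67))
b=blobs(im,'navy',(120,205,195,250),80,20);r=cv2.minAreaRect(b[0][2]);print('stand',b[0][0],r,onplane(d,cv2.boxPoints(r),58))
b=blobs(im,'orange',(300,180,400,275));r=cv2.minAreaRect(b[0][2]);print('tray',b[0][0],r,onplane(d,r[0],20))
b=blobs(im,'orange',(240,180,275,215),60);b=b or blobs(im,'yellow',(240,180,275,215),60)
h=cv2.cvtColor(im,cv2.COLOR_BGR2HSV);print(h[198,248:266].tolist())
for x in b[:2]:print('plate',x[0],x[1],onplane(d,x[1],95))
print('corners', onplane(d,np.array([[357,283],[446,283]])*.64,65)[:,:2],onplane(d,np.array([[349,374],[444,376]])*.64,125)[:,:2])
E
```

```text
yellow 105 [137.7 224.1] [[476. 347.  67.]]
red 96 [154.6 228.4] [[463.7 296.3  67. ]]
green 42 [172.2 229.9] [[459.9 243.7  67. ]]
stand 491 ((155.7870635986328, 228.46878051757812), (58.443580627441406, 17.280736923217773), 14.349332809448242) [[458.8 386.   58. ]
 [509.3 375.   58. ]
 [467.7 203.2  58. ]
 [417.4 214.8  58. ]]
tray 4151 ((350.21728515625, 228.60690307617188), (64.3602523803711, 65.107666015625), 85.2363510131836) [[ 468.8 -303.4   20. ]]
[[19, 167, 151], [19, 160, 148], [19, 152, 134], [18, 141, 121], [19, 141, 116], [19, 148, 112], [19, 143, 114], [18, 144, 113], [18, 142, 113], [18, 141, 112], [18, 136, 114], [18, 142, 113], [18, 142, 113], [19, 149, 120], [19, 158, 137], [19, 165, 148], [19, 161, 152], [18, 130, 145]]
plate 24 [264.9 195.9] [[563.7 -32.1  95. ]]
corners [[608.9  77.7]
 [611.2 -95.4]] [[436.3  86.7]
 [434.6 -87.2]]
```

Emit:
{"api": "jog_arm", "payload": {"targets": [{"turn": [0,0,5.25],"slide": [34,49,7.5],"claw": 100},{"turn": [0,0,5.25],"slide": [34,49,7.5],"claw": 100},{"turn": [0,0,5.25],"slide": [34,49,7.5],"claw": 100},{"turn": [0,0,5.25],"slide": [34,49,7.5],"claw": 100},{"turn": [0,0,5.25],"slide": [34,49,7.5],"claw": 100}]}}

```text
t: 1.48
eef_pos: [314.4, -361.7, 252.6]
tcp_rot: [3.141, 0.0, 0.693]
ft_force: [1.1, -0.5, 0.1]
opening: 0.999
grip_force: 0.0
```

Emit:
{"api": "jog_arm", "payload": {"targets": [{"turn": [0,0,5.25],"slide": [34,49,7.5],"claw": 100},{"turn": [0,0,5.25],"slide": [34,49,7.5],"claw": 100},{"turn": [0,0,5.25],"slide": [34,49,7.5],"claw": 100},{"turn": [0,0,5.25],"slide": [34,49,7.5],"claw": 100},{"turn": [0,0,5.25],"slide": [34,49,7.5],"claw": 100}]}}

```text
t: 2.1
eef_pos: [484.5, -116.5, 290.2]
tcp_rot: [3.141, 0.0, 1.151]
ft_force: [1.1, -0.7, -0.1]
opening: 0.997
grip_force: 0.0
```

Emit:
{"api": "jog_arm", "payload": {"targets": [{"turn": [0,0,5.25],"slide": [34,49,7.5],"claw": 60},{"turn": [0,0,5.25],"slide": [34,49,7.5],"claw": 60},{"turn": [0,0,0],"slide": [0,0,0],"claw": 60}]}}

```text
t: 2.48
eef_pos: [553.0, -17.3, 304.7]
tcp_rot: [3.141, -0.0, 1.337]
ft_force: [-0.4, -0.6, -0.0]
opening: 0.74
grip_force: 0.0
```

Run:
```python
from h import *
np.set_printoptions(precision=3,suppress=True)
s=state();print(s['t'],s['eef_pos'],s['tcp_rot'],s['joints'])
d=read_camera('wrist');print(d['mtx'],d['R'],d['t'],'campos',-d['R'].T@d['t'])
cv2.imwrite('pics/w1.png',cv2.resize(d['frame'],(800,600)))
```

```text
2.475 [553.03  -17.324 304.746] [ 3.141 -0.     1.337] [-0.151  0.306  1.61   0.     1.225  0.083]
[[297.034   0.    255.38 ]
 [  0.    297.034 193.387]
 [  0.      0.      1.   ]] [[ 0.973 -0.232 -0.   ]
 [-0.224 -0.937  0.268]
 [-0.063 -0.261 -0.963]] [-542.194   52.531  508.518] campos [570.914  55.832 475.673]
```

View pics/w1.png

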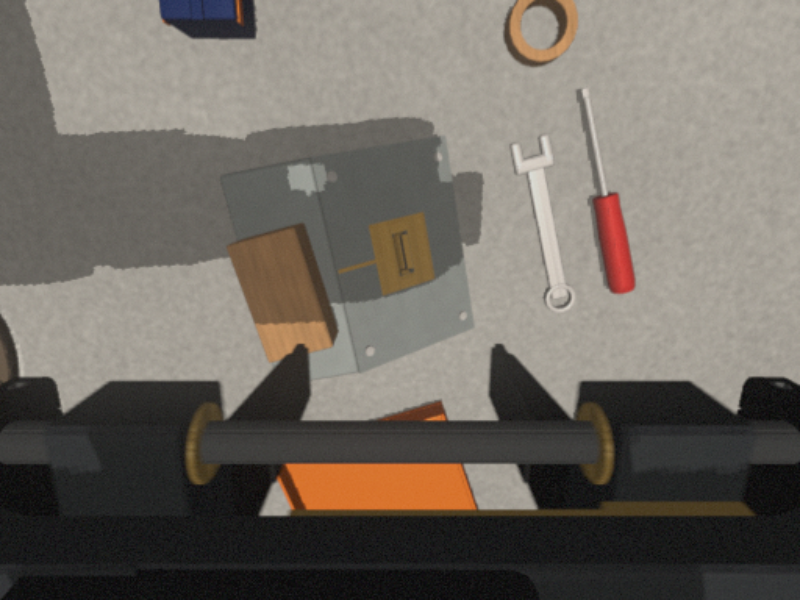

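The wrist view shows the rosette at (402,253) with its slot running from (398,233) to (406,275). The box corners are clear, the carton is at (283,295), and nothing blocks the slope. I'll fit the box pose, then look at the stand.

```bash
cat >> h.py <<'E'
def slotline(d,uv,half=22):
    return d['frame'][int(uv[1])-half:int(uv[1])+half,int(uv[0])-half:int(uv[0])+half]
E
python3 - <<'E'
from h import *
from scipy.optimize import least_squares
np.set_printoptions(precision=2,suppress=True)
d=read_camera('wrist')
L=np.array([[-52,-86,65],[-52,86,65],[52,-86,125],[52,86,125],[122,-86,125],[0,0,95]],float)
P=np.array([[442,137],[473,327],[318,160],[358,372],[222,177],[402.5,253.5]])*.64-.18
w=np.array([1,1,1,1,1,2.])
def W(p):return L@Ro.from_euler('z',p[2]).as_matrix().T+[p[0],p[1],0]
f=lambda p:((proj(d,W(p))-P)*w[:,None]).ravel()
r=least_squares(f,[557,-6,3.09]);print(r.x,np.degrees(r.x[2]));print(f(r.x).reshape(-1,2))
# slot alone at z=95
print(onplane(d,P[-1],95), 'slot ends',onplane(d,np.array([[399,233],[406,275]])*.64,95))
g=d['frame'][130:200,220:300];cv2.imwrite('pics/w1c.png',cv2.resize(g,(800,700)[:2],interpolation=cv2.INTER_CUBIC)[:600])
E
```

```text
[557.95  -9.34   3.08] 176.5895445216226
[[ 2.95 -0.18]
 [ 0.78  1.28]
 [-3.85 -1.62]
 [ 0.99  1.25]
 [-2.39 -1.11]
 [ 1.26  0.91]]
[[557.3   -8.58  95.  ]] slot ends [[558.63   8.24  95.  ]
 [556.09 -27.2   95.  ]]
```

Emit:
{"api": "jog_arm", "payload": {"targets": [{"turn": [0,0,0],"slide": [-20,55,-10],"claw": 60},{"turn": [0,0,0],"slide": [-20,55,-10],"claw": 60},{"turn": [0,0,0],"slide": [-20,55,-10],"claw": 60},{"turn": [0,0,0],"slide": [-15,50,-10],"claw": 60},{"turn": [0,0,0],"slide": [-10,30,-10],"claw": 60}]}}

```text
t: 3.2
eef_pos: [465.7, 225.2, 254.6]
tcp_rot: [3.141, -0.0, 1.33]
ft_force: [0.8, -0.2, -0.4]
opening: 0.599
grip_force: 0.0
```

Run:
```python
from h import *
np.set_printoptions(precision=1,suppress=True)
s=state();print(s['t'],s['eef_pos'],s['tcp_rot'])
d=read_camera('wrist');print(-d['R'].T@d['t'])
for c in('yellow','red','green'):
    for b in blobs(d['frame'],c,(0,0,512,215),amin=60)[:2]:print(c,b[0],b[1],onplane(d,b[1],64))
cv2.imwrite('pics/w2.png',cv2.resize(d['frame'],(800,600)))
```

```text
3.2 [465.7 225.2 254.6] [ 3.1 -0.   1.3]
[484.1 298.2 425.5]
yellow 364 [243.9  66.4] [[482.7 348.   64. ]]
yellow 294 [228.3  68.1] [[465.3 350.5  64. ]]
red 639 [237.6 114.7] [[462.5 298.7  64. ]]
green 106 [229.8 157.4] [[440.4 252.2  64. ]]
green 102 [245.2 157.9] [[458.5 247.1  64. ]]
```

View pics/w2.png

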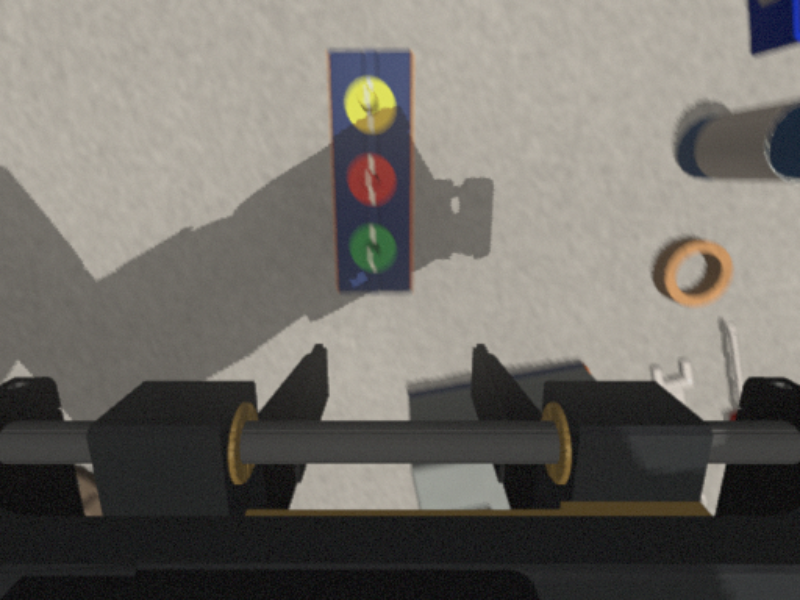

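White lines run along the stand's long axis, which is the gripper's x, so the blades lie across the closing direction. Green is at (372,248), red at (372,180) and yellow at (370,104). I'll go above green.

Emit:
{"api": "jog_arm", "payload": {"targets": [{"turn": [0,0,0],"slide": [-5,8,-40],"claw": 60},{"turn": [0,0,0],"slide": [-5,7,-40],"claw": 60},{"turn": [0,0,0],"slide": [-5,7,-45],"claw": 60},{"turn": [0,0,0],"slide": [0,0,0],"claw": 60}]}}

```text
t: 3.75
eef_pos: [450.4, 245.1, 127.8]
tcp_rot: [-3.137, 0.003, 1.33]
ft_force: [1.3, -0.2, 0.2]
opening: 0.598
grip_force: 0.0
```

Run:
```python
from h import *
np.set_printoptions(precision=1,suppress=True)
s=state();print(s['t'],s['eef_pos'],s['tcp_rot'])
d=read_camera('wrist')
print('tcp px',proj(d,s['eef_pos']),'expected collar px',proj(d,[[450.8,247,64],[463,297.5,64]]))
im=d['frame'].copy()
for c in('red','green'):
    for b in blobs(im,c,(150,0,370,250),amin=60)[:3]:
        e=cv2.fitEllipse(b[2]) ;print(c,b[0],b[1],onplane(d,b[1],64),e, b[2].min(0),b[2].max(0))
cv2.imwrite('pics/w3.png',cv2.resize(im[60:270,140:380],(800,600)))
```

```text
3.75 [450.4 245.1 127.8] [-3.1  0.   1.3]
tcp px [[254.8 236.3]] expected collar px [[255.3 202.5]
 [255.  138.9]]
red 1522 [256.3 140. ] [[463.7 296.4  64. ]] ((256.2766418457031, 140.09202575683594), (37.622825622558594, 39.27881622314453), 179.39398193359375) [233. 117.] [279. 163.]
green 526 [267.5 203.7] [[460.3 243.5  64. ]] ((265.7690124511719, 204.5628662109375), (18.358325958251953, 34.61691665649414), 4.614156723022461) [259. 183.] [277. 227.]
green 523 [245.  203.7] [[442.3 248.   64. ]] ((246.6591796875, 204.50819396972656), (18.332181930541992, 34.01824188232422), 175.94134521484375) [235. 184.] [253. 227.]
```

View pics/w3.png

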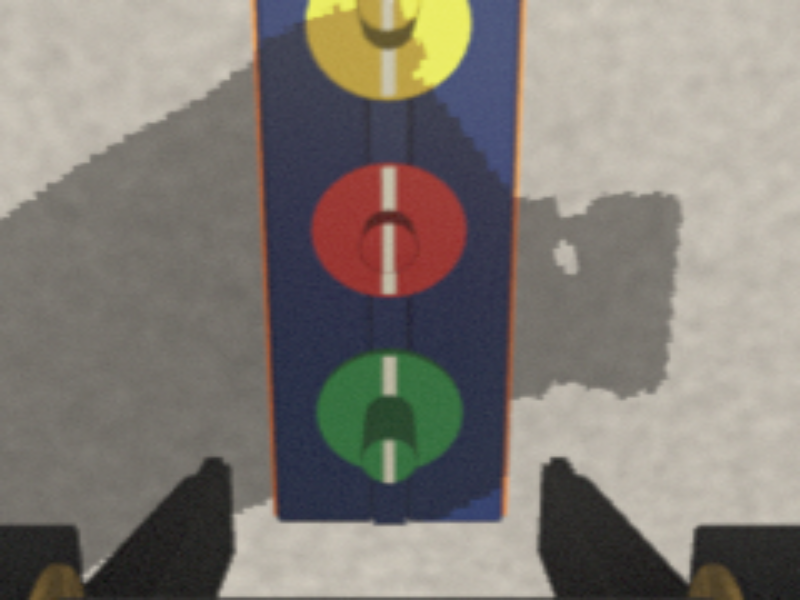

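Fingers straddle green, whose collar centre is at about (390,409) in the crop, and the white line is exactly parallel to gripper x. The remaining offset is about (+1,+1) mm. I'll descend, grasp and lift.

Emit:
{"api": "jog_arm", "payload": {"targets": [{"turn": [0,0,0],"slide": [1,1,-25],"claw": 60},{"turn": [0,0,0],"slide": [0,0,-25],"claw": 60},{"turn": [0,0,0],"slide": [0,0,-8],"claw": 60},{"turn": [0,0,0],"slide": [0,0,0],"claw": 0},{"turn": [0,0,0],"slide": [0,0,0],"claw": 0}]}}

```text
t: 4.42
eef_pos: [453.3, 247.8, 72.9]
tcp_rot: [3.14, -0.001, 1.331]
ft_force: [0.2, -0.3, 0.2]
opening: 0.444
grip_force: 0.0
```

Emit:
{"api": "jog_arm", "payload": {"targets": [{"turn": [0,0,0],"slide": [0,0,0],"claw": 0},{"turn": [0,0,0],"slide": [0,0,0],"claw": 0},{"turn": [0,0,0],"slide": [0,0,0],"claw": 0}]}}

```text
t: 4.8
eef_pos: [452.6, 247.8, 71.8]
tcp_rot: [3.141, -0.0, 1.331]
ft_force: [-1.2, 0.3, -0.4]
opening: 0.132
grip_force: 0.2
```

Emit:
{"api": "jog_arm", "payload": {"targets": [{"turn": [0,0,0],"slide": [0,0,0],"claw": 0},{"turn": [0,0,0],"slide": [0,0,20],"claw": 0},{"turn": [0,0,0],"slide": [0,0,30],"claw": 0},{"turn": [0,0,0],"slide": [0,0,30],"claw": 0},{"turn": [0,0,0],"slide": [0,0,0],"claw": 0}]}}

```text
t: 5.42
eef_pos: [453.3, 248.0, 153.2]
tcp_rot: [3.139, -0.002, 1.331]
ft_force: [0.6, -0.5, -1.4]
opening: 0.116
grip_force: 30.0
```

Run:
```python
from h import *
np.set_printoptions(precision=2,suppress=True)
s=state();print(s['t'],s['eef_pos'],s['tcp_rot'],s['opening'],s['grip_force'],s['joints'])
d=read_camera('wrist');im=d['frame']
Rt=Ro.from_euler('xyz',s['tcp_rot']).as_matrix()
# collar top is 6+... TCP ~7 mm above collar top ->seat 13 mm beyond TCP
for b in blobs(im,'green',(150,100,370,270),amin=40)[:3]:print(b[0],b[1],b[2].min(0),b[2].max(0))
for k in (-25,7,13): print(k,proj(d,s['eef_pos']+Rt@[0,0,k]))
cv2.imwrite('pics/w4.png',cv2.resize(im[140:260,176:336],(800,600)))
```

```text
5.425 [453.3 248.  153.2] [ 3.14 -0.    1.33] 0.11646294983204955 29.99984622001648 [ 0.37  0.42  1.89 -0.    0.83  0.61]
305 [255.05 256.43] [245. 239.] [266. 268.]
297 [242.06 221.03] [228. 208.] [255. 237.]
273 [267.83 220.67] [258. 209.] [282. 235.]
-25 [[254.74 255.14]]
7 [[254.9  231.88]]
13 [[254.92 228.33]]
```

View pics/w4.png

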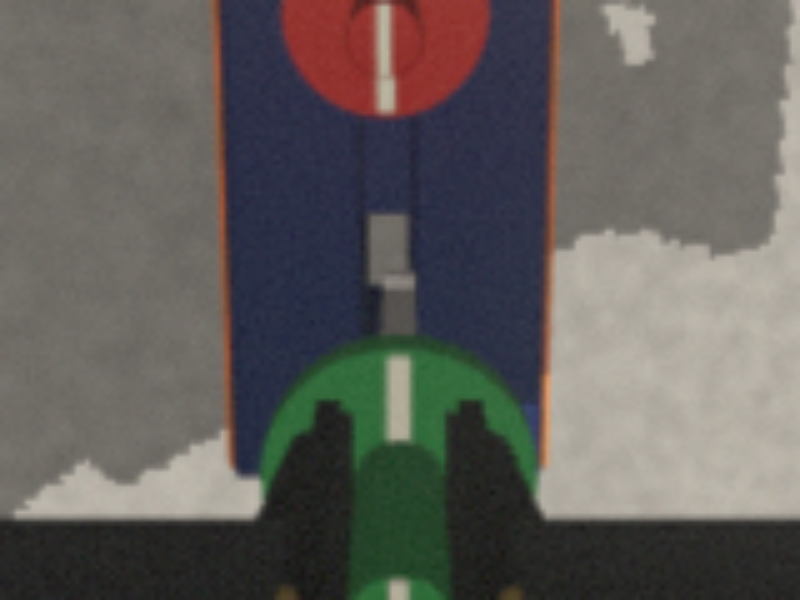

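Green is held on axis: collar centre at about (400,475) in the crop, 1.8 mm back along the pads. I'll move to a tilted hover above the lock.

Emit:
{"api": "jog_arm", "payload": {"targets": [{"turn": [0,0,10.2],"slide": [10,-30,40],"claw": 0},{"turn": [0.61,9.98,0],"slide": [40,-45,20],"claw": 0},{"turn": [0.61,9.98,0],"slide": [40,-45,0],"claw": 0},{"turn": [0.61,9.98,0],"slide": [35,-45,0],"claw": 0},{"turn": [0,0,0],"slide": [28,-45,-10],"claw": 0}]}}

```text
t: 6.1
eef_pos: [606.5, 36.2, 197.5]
tcp_rot: [-2.612, -0.0, 1.508]
ft_force: [0.5, -0.4, -2.2]
opening: 0.12
grip_force: 30.0
```

Emit:
{"api": "jog_arm", "payload": {"targets": [{"turn": [0,0,0],"slide": [0,-48,-23],"claw": 0},{"turn": [0,0,0],"slide": [0,0,0],"claw": 0},{"turn": [0,0,0],"slide": [0,0,0],"claw": 0}]}}

```text
t: 6.48
eef_pos: [604.8, -9.2, 177.4]
tcp_rot: [-2.617, -0.0, 1.509]
ft_force: [-0.3, -0.1, -1.4]
opening: 0.121
grip_force: 30.0
```

```bash
cat >> h.py <<'E'
A=np.array([-0.499,0.031,-0.866]);A/=np.linalg.norm(A);V=np.array([0.061,0.998,0])
def tool(s):return Ro.from_euler('xyz',s['tcp_rot']).as_matrix()
E
python3 - <<'E'
from h import *
np.set_printoptions(precision=3,suppress=True)
s=state();T=tool(s);print(s['t'],s['eef_pos'],T,s['joints'],s['opening'],s['grip_force'])
d=read_camera('wrist');im=d['frame']
M=np.array([556.7,-8.8,95])
print('slot pred',proj(d,[M,M+16*V,M-16*V]),'nose',proj(d,s['eef_pos']+T@[-1.8,0,65.5]),'TCP',proj(d,s['eef_pos']))
cv2.imwrite('pics/w5.png',cv2.resize(im[120:270,156:356],(800,600)))
E
```

```text
6.475 [604.783  -9.225 177.376] [[ 0.062  0.864 -0.5  ]
 [ 0.998 -0.053  0.031]
 [ 0.    -0.501 -0.865]] [-0.113  0.727  1.308 -0.026  1.631 -0.046] 0.12109296645895075 29.999958872795105
slot pred [[255.353 197.115]
 [255.347 180.417]
 [255.358 213.304]] nose [[255.638 206.255]] TCP [[255.647 236.131]]
```

View pics/w5.png

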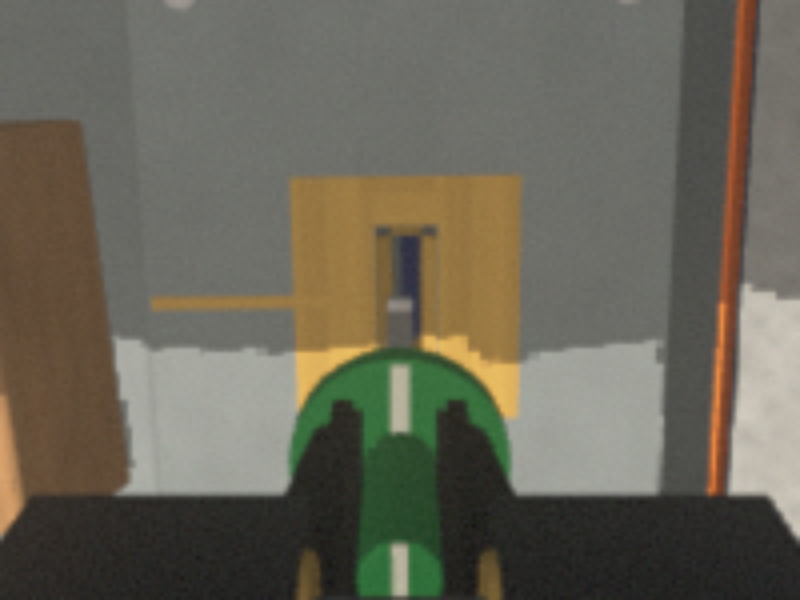

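The view shows the slot centred at column 406 and the key at column 400, with the nose at (400,300). The slot is therefore about 1.3 mm along +tool-y and slightly further along +y. I'll correct and start inserting.

Emit:
{"api": "jog_arm", "payload": {"targets": [{"turn": [0,0,0],"slide": [1.2,1.2,-0.6],"claw": 0},{"turn": [0,0,0],"slide": [-10,0.6,-17.3],"claw": 0},{"turn": [0,0,0],"slide": [-6,0.4,-10.4],"claw": 0},{"turn": [0,0,0],"slide": [-4,0.2,-6.9],"claw": 0},{"turn": [0,0,0],"slide": [0,0,0],"claw": 0}]}}

```text
t: 7.15
eef_pos: [586.1, -6.9, 143.1]
tcp_rot: [-2.618, -0.0, 1.51]
ft_force: [0.5, 0.3, -1.7]
opening: 0.121
grip_force: 30.0
```

Run:
```python
from h import *
np.set_printoptions(precision=2,suppress=True)
s=state();T=tool(s);print(s['t'],s['eef_pos'],s['opening'],s['ft_force'],s['moment'])
M=np.array([557.8,-7,94.4]);print('rel V,tooly,height',(s['eef_pos']-M)@V,(s['eef_pos']-M)@T[:,1],-(s['eef_pos']-M)@A)
d=read_camera('wrist');im=d['frame']
cv2.imwrite('pics/w6.png',cv2.resize(im[120:270,156:356],(800,600)))
```

```text
7.15 [586.06  -6.94 143.07] 0.1205065750973151 [ 0.54  0.32 -1.69] [ 0.13 -0.43 -0.09]
rel V,tooly,height 1.7814839018955873 0.0747146079295022 56.248389783343235
```

View pics/w6.png

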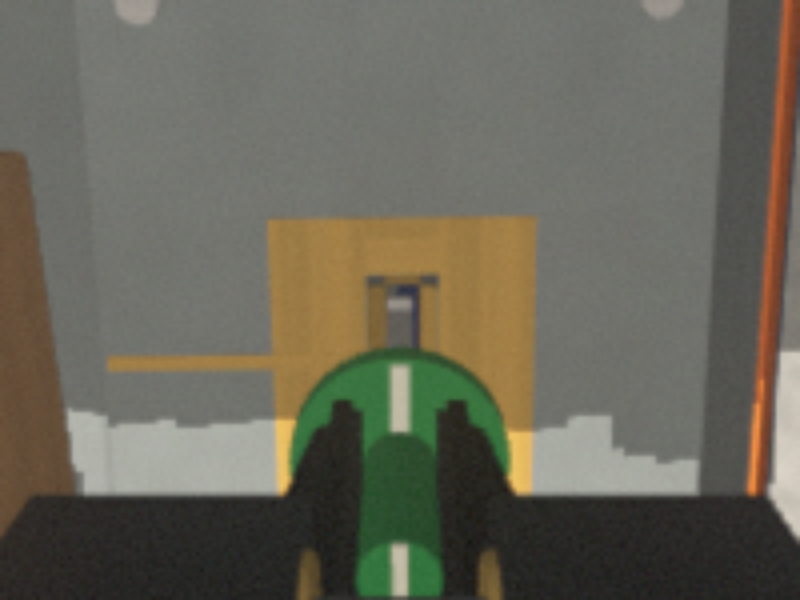

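The nose at (400,300) is inside the slot at columns 366–439, with no contact force. I'll keep inserting.

Emit:
{"api": "jog_arm", "payload": {"targets": [{"turn": [0,0,0],"slide": [-5.7,0.4,-10.6],"claw": 0},{"turn": [0,0,0],"slide": [-6,0.4,-10.4],"claw": 0},{"turn": [0,0,0],"slide": [-6,0.4,-10.4],"claw": 0},{"turn": [0,0,0],"slide": [-2,0.1,-3.5],"claw": 0},{"turn": [0,0,0],"slide": [0,0,0],"claw": 0}]}}

```text
t: 7.82
eef_pos: [566.4, -6.1, 108.1]
tcp_rot: [-2.618, 0.0, 1.509]
ft_force: [-0.7, 0.3, -1.0]
opening: 0.12
grip_force: 30.0
```

Emit:
{"api": "jog_arm", "payload": {"targets": [{"turn": [0,0,0],"slide": [-1,0,-1.7],"claw": 0},{"turn": [0,0,0],"slide": [0,0,0],"claw": 0}]}}

```text
t: 8.07
eef_pos: [566.0, -6.0, 107.1]
tcp_rot: [-2.62, 0.0, 1.509]
ft_force: [2.1, -0.0, 3.0]
opening: 0.119
grip_force: 30.0
```

Run:
```python
from h import *
np.set_printoptions(precision=2,suppress=True)
s=state();T=tool(s);print(s['t'],s['eef_pos'],s['opening'],s['ft_force'],s['moment'],s['joints'])
M=np.array([557.8,-7,94.4]);print('rel V,tooly,height',(s['eef_pos']-M)@V,(s['eef_pos']-M)@T[:,1],-(s['eef_pos']-M)@A, 'axial F',s['ft_force']@A)
```

```text
8.075 [565.99  -5.99 107.06] 0.11881006700999872 [ 2.13 -0.04  3.04] [ 0.11 -0.44 -0.09] [-0.11  0.75  1.48 -0.03  1.44 -0.04]
rel V,tooly,height 1.5108646055009336 0.7146057337432518 15.019124294238445 axial F -3.7011068198042096
```

Emit:
{"api": "jog_arm", "payload": {"targets": [{"turn": [0,0,0],"slide": [-0.4,0,-0.7],"claw": 0},{"turn": [-3.5,0.2,-6.06],"slide": [0.2,0,-0.1],"claw": 0},{"turn": [-3.5,0.2,-6.06],"slide": [0.2,0,-0.1],"claw": 0},{"turn": [-3.5,0.2,-6.06],"slide": [0.2,-0.1,-0.1],"claw": 0},{"turn": [0,0,0],"slide": [0,0,0],"claw": 0}]}}

```text
t: 8.7
eef_pos: [566.5, -6.0, 106.7]
tcp_rot: [-2.651, 0.181, 1.187]
ft_force: [3.4, 0.6, 8.9]
opening: 0.122
grip_force: 30.0
```

```bash
cat > st.py <<'E'
from h import *
np.set_printoptions(precision=2,suppress=True)
s=state();T=tool(s);print(s['t'],s['eef_pos'],s['opening'],'F',s['ft_force'],'M',s['moment'],'q',s['joints'],'axial F,M',s['ft_force']@A,s['moment']@A)
M=np.array([557.8,-7,94.4]);e=s['eef_pos']-M;print('rel V,u,height',e@V,e@np.cross(A,V),-e@A,'turn deg',np.degrees(np.arctan2(T[:,0]@np.cross(A,V),T[:,0]@V)))
E
python3 st.py
```

```text
8.7 [566.5   -6.04 106.71] 0.12170803455833559 F [3.4  0.62 8.94] M [ 0.16 -0.04 -0.03] q [-0.11  0.75  1.48 -0.03  1.44  0.33] axial F,M -9.414966185268106 -0.05664150013564396
rel V,u,height 1.4893058480104815 1.3138196128107662 14.972548167408716 turn deg 21.116140294246964
```

Emit:
{"api": "jog_arm", "payload": {"targets": [{"turn": [-3.5,0.2,-6.06],"slide": [0.2,-0.1,-0.1],"claw": 0},{"turn": [-3.5,0.2,-6.06],"slide": [0.2,-0.1,-0.1],"claw": 0},{"turn": [-3.5,0.2,-6.06],"slide": [0.2,-0.2,-0.1],"claw": 0},{"turn": [0,0,0],"slide": [0,0,0],"claw": 0}]}}

```text
t: 9.2
eef_pos: [566.7, -6.2, 106.6]
tcp_rot: [-2.74, 0.341, 0.845]
ft_force: [3.1, 1.9, 10.6]
opening: 0.12
grip_force: 30.0
```

```bash
python3 st.py
python3 - <<'E'
from h import *
d=read_camera('wrist');cv2.imwrite('pics/w7.png',cv2.resize(d['frame'][120:270,156:356],(800,600)))
E
```

```text
9.2 [566.75  -6.19 106.57] 0.11963628056075902 F [ 3.09  1.94 10.63] M [ 0.45  0.42 -0.08] q [-0.11  0.75  1.48 -0.03  1.44  0.69] axial F,M -10.689080528016163 -0.13986503427110256
rel V,u,height 1.3509015744471513 1.6089745432478373 14.980358113964396 turn deg 42.11057614906062
```

View pics/w7.png

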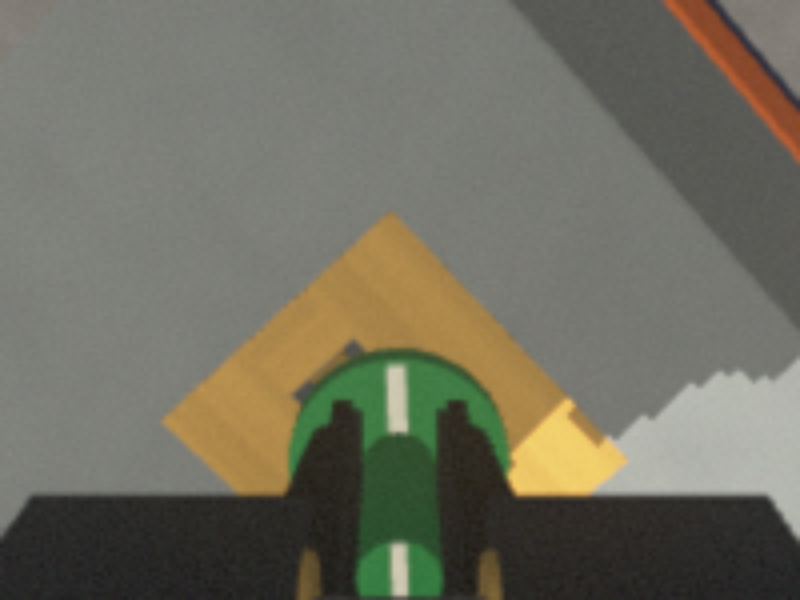

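The white line is still aligned with the fingers at (397,400) while the rosette has rotated 42° relative to the gripper. That is past a wrong key's limit, so green is turning the barrel. I'll turn on to the stop.

Emit:
{"api": "jog_arm", "payload": {"targets": [{"turn": [-3.5,0.2,-6.06],"slide": [0.1,-0.2,0],"claw": 0},{"turn": [-3.5,0.2,-6.06],"slide": [0.1,-0.2,0],"claw": 0},{"turn": [-3.5,0.2,-6.06],"slide": [0.1,-0.2,-0.1],"claw": 0},{"turn": [-3.5,0.2,-6.06],"slide": [0.1,-0.2,-0.1],"claw": 0},{"turn": [-3.5,0.2,-6.06],"slide": [0.1,-0.2,0],"claw": 0}]}}

```text
t: 9.88
eef_pos: [567.3, -6.5, 106.2]
tcp_rot: [-3.017, 0.507, 0.195]
ft_force: [3.5, 5.1, 8.8]
opening: 0.121
grip_force: 30.0
```

Emit:
{"api": "jog_arm", "payload": {"targets": [{"turn": [-2.5,0.15,-4.33],"slide": [0,-0.2,0],"claw": 0},{"turn": [0,0,0],"slide": [0,0,0],"claw": 0}]}}

```text
t: 10.12
eef_pos: [567.4, -6.6, 106.2]
tcp_rot: [-3.064, 0.515, 0.098]
ft_force: [2.4, 6.3, 9.4]
opening: 0.121
grip_force: 30.0
```

```bash
python3 st.py
```

```text
10.125 [567.42  -6.62 106.2 ] 0.12057274877408558 F [2.37 6.34 9.39] M [ 1.26  0.16 -0.48] q [-0.11  0.75  1.48 -0.03  1.44  1.39] axial F,M -9.119377943966741 -0.20261028761267774
rel V,u,height 0.9654470976655676 2.390557835065876 15.009178830482425 turn deg 82.0675147848998
```

Emit:
{"api": "jog_arm", "payload": {"targets": [{"turn": [-3,0.2,-5.2],"slide": [0,-0.2,0],"claw": 0},{"turn": [-2,0.1,-3.46],"slide": [0,0,0],"claw": 0},{"turn": [0,0,0],"slide": [0,0,0],"claw": 0}]}}

```text
t: 10.5
eef_pos: [566.7, -6.9, 106.6]
tcp_rot: [3.119, 0.523, -0.103]
ft_force: [-0.4, 6.3, 12.5]
opening: 0.12
grip_force: 30.0
```

```bash
python3 st.py
python3 - <<'E'
from h import *
d=read_camera('wrist');cv2.imwrite('pics/w8.png',cv2.resize(d['frame'][120:270,156:356],(800,600)))
E
```

```text
10.5 [566.68  -6.89 106.64] 0.11952285495849395 F [-0.37  6.29 12.48] M [ 1.1   1.11 -0.45] q [-0.11  0.75  1.48 -0.03  1.44  1.56] axial F,M -10.427583283369124 -0.12466962397371993
rel V,u,height 0.6532384267397882 1.5510464835751192 15.02671736323371 turn deg 92.05957637466592
```

View pics/w8.png

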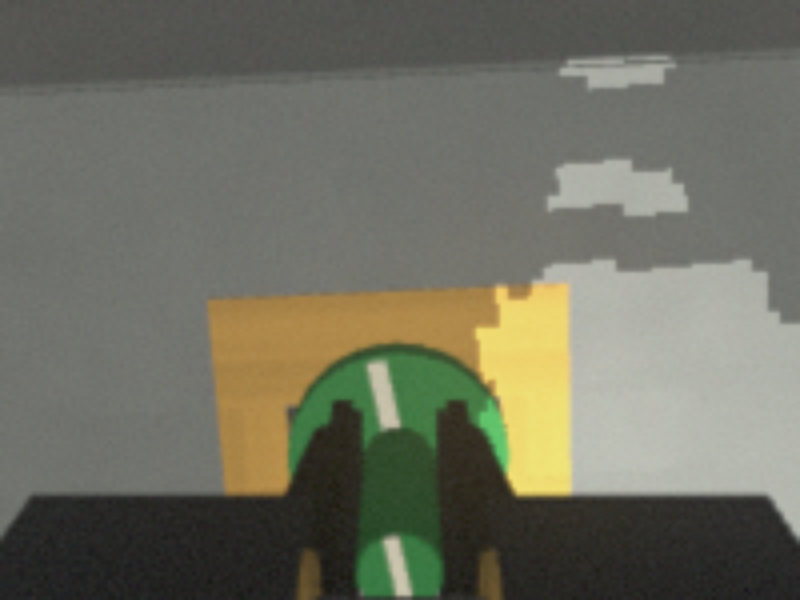

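The white line now lags the fingers by about 13°, running (377,365)→(392,428), so the key stopped at about 80° (1.4 rad). That matches the barrel stop plus play. I'll release and retreat along the axis.

Emit:
{"api": "jog_arm", "payload": {"targets": [{"turn": [0,0,0],"slide": [0,0,0],"claw": 50},{"turn": [0,0,0],"slide": [0,0,0],"claw": 50},{"turn": [0,0,0],"slide": [0,0,0],"claw": 50},{"turn": [0,0,0],"slide": [0,0,0],"claw": 50}]}}

```text
t: 11.05
eef_pos: [566.8, -7.9, 104.9]
tcp_rot: [3.118, 0.523, -0.102]
ft_force: [0.3, 0.3, -0.7]
opening: 0.471
grip_force: 0.0
```

Emit:
{"api": "jog_arm", "payload": {"targets": [{"turn": [0,0,0],"slide": [5,-0.3,8.7],"claw": 50},{"turn": [0,0,0],"slide": [12.5,-0.8,21.7],"claw": 50},{"turn": [0,0,0],"slide": [20,-1.2,34.6],"claw": 50},{"turn": [0,0,0],"slide": [15,-1,26],"claw": 50},{"turn": [0,0,0],"slide": [0,0,0],"claw": 50}]}}

```text
t: 11.68
eef_pos: [620.6, -11.3, 197.9]
tcp_rot: [3.118, 0.518, -0.102]
ft_force: [0.5, -0.9, -1.5]
opening: 0.5
grip_force: 0.0
```

```bash
python3 st.py
python3 - <<'E'
from h import *
np.set_printoptions(precision=1,suppress=True)
M=np.array([557.8,-6.7,94.4])
for c in('wrist','side','top'):
    d=read_camera(c);p=proj(d,[M-A*6,M-A*25,M-A*44]);x,y=p[:,0].mean(),p[:,1].mean()
    print(c,'pred collar top, grip centre, tip',p.ravel(),[(b[0],b[1],b[2].min(0),b[2].max(0)) for b in blobs(d['frame'],'green',(max(0,int(x)-60),max(0,int(y)-60),int(x)+60,int(y)+60),80,30,8)[:4]])
    if c=='wrist':
        h=cv2.cvtColor(d['frame'],cv2.COLOR_BGR2HSV)
        # white line on green: low-saturation pixels inside the collar
        b=np.vstack([q[2] for q in blobs(d['frame'],'green',(int(x)-60,max(0,int(y)-60),int(x)+60,int(y)+60),80,30,8)])
        m=np.zeros(h.shape[:2],np.uint8);cv2.fillConvexPoly(m,cv2.convexHull(b.astype(np.int32)),1)
        w=np.argwhere((m>0)&(h[...,1]<70)&(h[...,2]>110))[:,::-1].astype(np.float32)
        vx=cv2.fitLine(w,cv2.DIST_HUBER,0,.01,.01).ravel();P=vx[2:]
        q=[]
        for uv in(P-8*vx[:2],P+8*vx[:2]):   # onto the collar-top plane
            R,t=d['R'],d['t'];cc=-R.T@t;r=R.T@np.linalg.inv(d['mtx'])@[*uv,1];q.append(cc+r*(((M-A*6-cc)@A)/(r@A)))
        L=q[1]-q[0];print('line deg',len(w),np.degrees(np.arctan2(L@np.cross(A,V),L@V))%180)
E
```

```text
11.675 [620.59 -11.29 197.85] 0.5004254712797732 F [ 0.5  -0.94 -1.53] M [-0.   -0.23  0.05] q [-0.11  0.73  1.24 -0.03  1.69  1.56] axial F,M 1.046849313826667 -0.051659952354222334
rel V,u,height -0.4470281468602823 2.7808217143456453 121.06139060035939 turn deg 92.04510772027791
wrist pred collar top, grip centre, tip [254.1 192.4 254.  197.7 254.  203.7] [(846, array([253.4, 191.1]), array([236., 174.], dtype=float32), array([270., 208.], dtype=float32))]
line deg 78 85.94678455600801
side pred collar top, grip centre, tip [272.4 199.8 269.1 194.2 265.7 188.5] [(106, array([270.4, 198.4]), array([264., 189.], dtype=float32), array([277., 205.], dtype=float32))]
top pred collar top, grip centre, tip [256.4 196.7 256.8 193.2 257.2 189.5] []
```

```bash
python3 -c "
from cell import *
print(job_done())"
```

```text
the job is handed in; nothing more can be done
None
```

The green key turned the lock to its stop, about 80° including play, and I left it fully home. The red and yellow keys are still in their slots in the stand, and I handed the job in at about 12 s; it returned no verdict.

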